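# Warm the grafting wax

## Task

Stand the small lidded steel wax pot upright on the round plate of the wax warmer, wholly on the plate and set down rather than dropped. Turn the warmer's dial so that its pointer points straight at the dark steel marker tab clamped at the edge of the scale. Leave the jar, the sprayer and the wooden cell bar where they are, and let go of everything.

Things in the scene. Friction and masses are not known exactly. Their poses are not given: they have to be found in the camera images.
- warmer: Wax warmer, a white housing fixed to the bench, 170 mm along its x, 310 mm along its y, top face at 60 mm. Origin: centre of its underside on the bench; z up. On its top: a round dark plate (130 mm across, centre 77 mm to the +y side) and a dial on a 132 mm aluminium scale disc with eleven black ticks (axis 83 mm to the -y side).
- plate_centre (a point): Centre of the upper face of the round plate, 68 mm above the bench; plate radius 65 mm.
- dial_axis (a point): Point on the dial's vertical axis, at the top of the scale disc, 61 mm above the bench.
- dial_grip (a point): Point on the dial's axis 32 mm above the dial's underside (94 mm above the bench): a good height for the TCP. The black dial has a round skirt (60 mm across, 8 mm high) and on it an upright bar grip 50 mm long, 14 mm thick, from 8 to 42 mm above the dial's underside (top at 104 mm above the bench). This point's x axis runs along the bar towards the pointer, z up.
- dial (a joint): Angle of the dial, rad, 0 at its stop; grows as it is turned clockwise seen from above; range 0 to 4.71. It turns with light friction (0.04 N m) and stays where it is left. At 0 the pointer lies 135 degrees anticlockwise from the warmer's +x. It always starts short of the marker.
- pointer_tip (a point): Tip of the dial's pointer, a small nose with a white line on the skirt, 40 mm from the dial's axis in the direction of the bar grip.
- marker: Dark steel marker tab, 16 mm wide, 4 mm high, with a pointed inner end, clamped on the scale disc 44 to 74 mm from the dial's axis, fixed. Origin on the dial's axis at the top of the scale disc; its x axis points from the axis to the tab.
- marker_tip (a point): Inner tip of the marker tab, 44 mm from the dial's axis: where the pointer must point.
- pot: Wax pot: steel cylinder 56 mm across and 55 mm high with a lid 60 mm across that does not come off, and on the lid an upright round dark wooden knob 24 mm across, from 55 to 81 mm above the underside. About 0.2 kg. Origin: centre of its underside; z up.
- jar: Bystander: closed glass jar with green cap, 68 mm across, 95 mm high. Origin: centre of its underside.
- sprayer: Bystander: clear spray bottle with white trigger head, 72 mm across, 196 mm high. Origin: centre of its underside.
- cell_bar: Bystander: wooden bar 340 x 26 x 10 mm lying along its y, with a row of nine small wax cups. Origin: centre of its underside.
Things that resemble listed ones, but are neither listed nor needed, are in the scene too. What is shaped like the pot but blue is not meant.

How it is judged:
At the end, for the whole second after the job is handed in: Dial at rest, pointer tip within 7.5 mm horizontally of the marker tip (4 mm when exactly lined up, so about 8.5 degrees either way). Pot upright (within 7 degrees), at rest on the round plate, centre within 37 mm of the plate centre. Bystanders within 25 mm of their starts (horizontal distance between pointer_tip and marker_tip below 0.0075 m and velocity of joint dial between -0.05 and 0.05 rad/s and horizontal distance between pot and plate_centre below 0.037 m and z of pot in the frame of plate_centre between -0.005 and 0.005 m and angle between pot's own z axis and vertical below 0.12 rad and linear speed of pot below 0.02 m/s and distance of each of jar, sprayer, cell_bar from where it was at the start of the episode below 0.025 m); the robot touches nothing.
It fails at once if the pot is let go more than 15 mm above the plate (horizontal distance between pot and plate_centre below 0.06 m and z of pot in the frame of plate_centre above 0.015 m and contact force between the fingers and pot below 0.05 N).
It fails at once if the jar, the sprayer or the cell bar is moved by more than 25 mm (distance of any of jar, sprayer, cell_bar from where it was at the start of the episode above 0.025 m).
It also fails if it takes over 58 s, if anything falls off the work surface, if the arm or the gripper's body presses on something with over 40 N, if the wrist force passes 120 N, or if a joint passes its speed limit or range.

## Robot

A 6-joint arm with a two-finger parallel gripper is mounted at the origin on the work surface. World frame = base frame: x ahead of the robot, y to its left, z up, the work surface at z = 0. Lengths are in m, angles in rad, forces in N, time in s.
With the tool pointing down it reaches from about 0.275 to 0.875 m from the base axis. Payload 12.5 kg.
Tool frame: the origin (TCP) lies between the finger pads, 19 mm behind the fingertips; this is the grasp point; z points along the fingers, y is the line along which they close (so a half turn about z gives the same grasp; the last joint's range is limited). The gripper opens to 85 mm and grips with 20 to 120 N. Pads are 22 mm wide; open, the fingers measure 114 mm over their backs; the gripper's body (76 mm by 85 mm) begins 54 mm behind the grasp point. The pads swing forward as they close: fully open they stand 13 mm farther back than shut.
Start: joints at [1.25, 0.351, 1.652, -0, 1.139, -0.085], TCP at [0.128, 0.535, 0.25] pointing down, gripper open.
Joint ranges: [-2.75, 2.75], [-0.79, 2.1], [0.01, 2.65], [-1.57, 4.71], [0.07, 3.14], [-2.87, 2.87]. Speed limits (rad/s): [2.22, 2.22, 2.79, 3.14, 3.14, 3.14].

## Interface

Orientations are given as a 3x3 rotation matrix whose columns are the frame's x, y, z axes.
In Python, from bench import manip gives the robot as it stands. Calls block until the motion is done:
- manip.move_ptp(position, orientation): joint-space move of the TCP to a pose.
- manip.move_l(position, attitude=None, max_speed=0.15): straight line of the TCP; attitude=None keeps the orientation; max_speed is the mean speed in m/s.
- manip.move_j(angles): joint-space move.
- manip.set_gripper(opening, effort=None): opening from 0.0 (shut) to 1.0 (fully open); effort is the grip in N (None keeps the last); returns when the fingers have stopped.
- manip.dwell(seconds).
- manip.inverse_kinematics(position, orientation): joint angles nearest the present ones, or None.
- manip.grab_frame(name): name is "scene" or "top"; returns (picture, depth): 400x640x3 uint8, red, green, blue; 400x640 float32, m along the optical axis (not along the pixel's ray), 0 where there is no reading.
- manip.get_calibration(name): a dict with "camera_matrix" (3x3 intrinsics, pixels), "k1" (the pictures are not rectified: a ray, as slopes to the right and down, at radius r is drawn at 1 + k1 r^2 times it, then the intrinsics apply), "R" (3x3) and "t" (3): a world point X has camera coordinates R X + t. Camera axes: x right, y down, z forward; pixel columns grow to the right and rows downward; lengths in m; the calibration is good to about 2 mm. A picture is of the moment at which its call begins. get_calibration takes no time and is no camera call.
A pose or a line that the arm cannot do raises manip.Unreachable and nothing moves.
- manip.sign_off(): hands the job in; it is judged then, once.
Trained networks look in the newest picture that a camera, given by its name, has taken for a name from the list of things; names that differ only in an ending like _2 or _b are one class to them, and where a whole thing is asked for, a point or a joint stands for the part that bears it (a point fixed in the world has none). Each returns a list of dicts, best first, with "confidence" (0 to 1); they miss things now and then, are a little off and sometimes report something else, mostly with a low value. They report only what shows in the picture. A call takes as long as a camera call. They do not tell look-alikes from the thing itself.
- manip.look_for(camera, name): "at" ([x, y, z] in m, in world coordinates, good to about 4 mm: the middle of the surface that is visible of it).
Readings, each from a call of its own:
- manip.current_time(): time.
- manip.current_qpos(): joint angles.
- manip.current_joint_vel(): joint speeds.
- manip.current_joint_torque(): joint torques, N m.
- manip.current_ee_pos(): TCP position.
- manip.current_tcp_rot(): TCP orientation.
- manip.current_force(): force on the tool from outside, world axes, zero at the start.
- manip.current_ft_torque(): the same for the moment, N m.
- manip.current_grip_width(): opening from 0.0 (shut) to 1.0 (fully open).
- manip.current_grip_force(): force on a finger pad.
Only numpy, scipy, OpenCV 4.12 (cv2) and the standard library are available. Lean on these libraries where they do the work, as an engineer would, in place of code of your own. Each camera call takes 0.05 s, during which the arm holds its last target. There are 200 camera calls.

## Working session

There is one attempt and no reset: what is moved stays moved. The work goes in short steps, each a Python script; the robot and the scene stay as the last script left them, time stands still between calls to the robot, and variables do not carry over. Pictures are saved under pics/ and viewed, at most 10 in all, crops included, and the job is handed in when it is done.

```bash
mkdir -p pics; ls
python3 - <<'E'
from bench import manip
import cv2
for c in("scene","top"):
    im,d=manip.grab_frame(c); cv2.imwrite(f"pics/{c}0.png",im[:,:,::-1])
    k=manip.get_calibration(c); print(c,k["t"],k["k1"])
    for n in("warmer","pot","dial","pointer_tip","marker","jar","sprayer","cell_bar"):
        print(n,[([round(float(v),3) for v in r["at"]],round(r["confidence"],2)) for r in manip.look_for(c,n)])
print(manip.current_time())
E
```

```text
pics
scene [ 0.02658469 -0.3593572   1.99336082] 0.036191900340645115
warmer [([0.586, -0.127, 0.057], 0.8)]
pot [([0.669, 0.128, 0.055], 0.93), ([0.652, 0.226, 0.053], 0.78)]
dial [([0.544, -0.208, 0.071], 0.56)]
pointer_tip [([0.546, -0.206, 0.078], 0.58)]
marker []
jar [([0.447, 0.201, 0.064], 0.94), ([0.542, -0.211, 0.075], 0.51)]
sprayer [([0.537, -0.496, 0.105], 0.82)]
cell_bar [([0.749, -0.072, 0.008], 0.72)]
top [-0.09765707  0.6199119   1.01249881] -0.02348753898470168
warmer [([0.536, -0.209, 0.073], 0.61), ([0.546, -0.128, 0.059], 0.57)]
pot [([0.632, 0.224, 0.052], 0.65), ([0.651, 0.129, 0.055], 0.56), ([0.549, -0.127, 0.062], 0.44)]
dial [([0.532, -0.206, 0.07], 0.96)]
pointer_tip [([0.53, -0.205, 0.068], 0.66), ([0.549, -0.13, 0.059], 0.56)]
marker [([0.59, -0.175, 0.065], 0.6)]
jar [([0.428, 0.199, 0.095], 0.67)]
sprayer [([0.515, -0.477, 0.116], 0.94)]
cell_bar [([0.741, -0.07, 0.012], 0.67)]
0.9
```

View pics/top0.png

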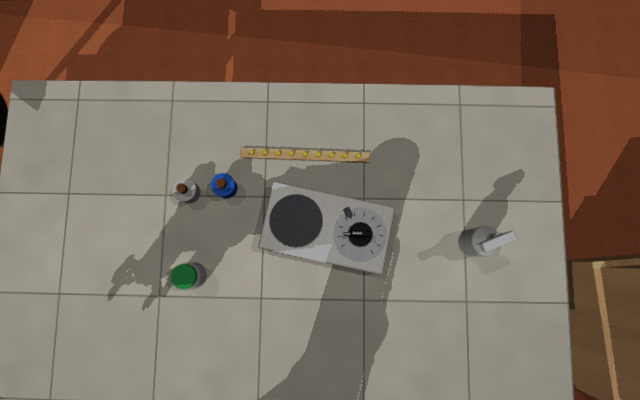

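View pics/scene0.png

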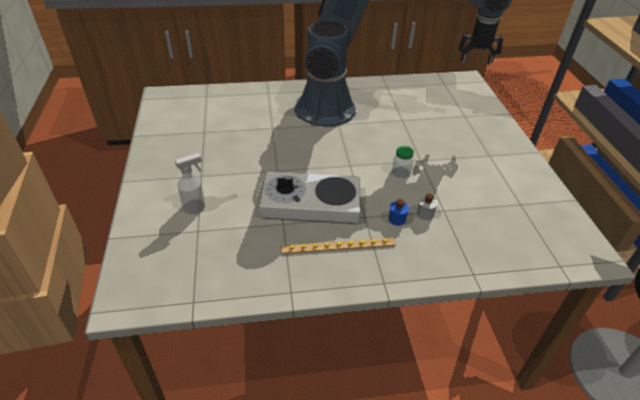

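The top view has +x up and +y left. The two pot-shaped things are steel grey at (185,190) and blue at (223,185). The grey one fits "steel, not blue". The dial is at (360,234), the marker tab at about (348,212) and the plate at (296,220). I'll enlarge both regions to confirm this.

```bash
cat > h.py <<'E'
import numpy as np, cv2
from bench import manip
def dist(k): return np.array([k["k1"],0,0,0,0.])
def at_height(cam,px,z):
    k=manip.get_calibration(cam); K=np.array(k["camera_matrix"]);R=np.array(k["R"]);t=np.array(k["t"])
    u=cv2.undistortPoints(np.array(px,float).reshape(-1,1,2),K,dist(k)).reshape(-1,2)
    d=np.c_[u,np.ones(len(u))]@R; c=-R.T@t
    return c+d*((z-c[2])/d[:,2])[:,None]
def project(cam,P):
    k=manip.get_calibration(cam)
    return cv2.projectPoints(np.array(P,float).reshape(-1,1,3),cv2.Rodrigues(np.array(k["R"]))[0],np.array(k["t"]),np.array(k["camera_matrix"]),dist(k))[0].reshape(-1,2)
def crop(im,x,y,w,h,s): return cv2.resize(im[y:y+h,x:x+w],None,fx=s,fy=s,interpolation=cv2.INTER_CUBIC)
E
python3 - <<'E'
from h import *
im=cv2.imread("pics/top0.png")
a=crop(im,160,160,90,75,4);a=cv2.copyMakeBorder(a,0,300,0,0,0)
b=crop(im,325,197,75,75,8)[:600]
b=cv2.resize(b,(440,440)); b=cv2.copyMakeBorder(b,0,160,0,0,0)
cv2.imwrite("pics/c1.png",np.hstack([a,b]))
E
```

```text
(no output)
```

View pics/c1.png

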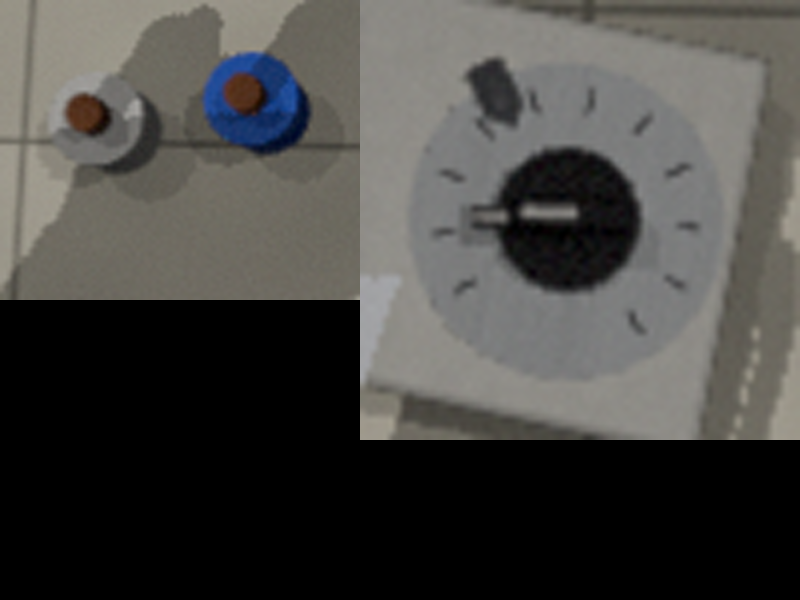

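The crop confirms the grey steel pot at (182,188), next to the blue one. The pointer nose points left at about (342,234), and the marker tab's tip is at about (351,218), so the dial needs roughly 60° clockwise. Next I'll measure these accurately.

```bash
cat > meas.py <<'E'
from h import *
def blob(im,mask,near,rad):
    yy,xx=np.mgrid[:400,:640]; m=mask&(np.hypot(xx-near[0],yy-near[1])<rad)
    n,l,s,c=cv2.connectedComponentsWithStats(m.astype(np.uint8))
    i=1+np.argmax(s[1:,4]); return c[i],s[i],(l==i)
def ang(v): return round(float(np.degrees(np.arctan2(v[1],v[0]))),1)
E
python3 - <<'E'
from meas import *
im=cv2.imread("pics/top0.png").astype(int); B,G,R=im[...,0],im[...,1],im[...,2]; g=im.mean(2)
c,s,_=blob(im,(R-B>35),(182,188),14); print("knob",c,s,at_height("top",[c],.081))
c,s,m=blob(im,g<75,(296,220),36); print("plate",c,s); P=at_height("top",[c],.068)[0]; print(P, at_height("top",[(s[0],c[1]),(s[0]+s[2],c[1])],.068))
c,s,m=blob(im,g<60,(360,234),14); print("skirt",c,s, at_height("top",[c],.069))
# disc circle via marker etc.
A=at_height("top",[(360.1,234.7)],.061)[0]; print("disc",A)
c,s,m=blob(im,g<90,(347.5,212.5),9); print("marker",c,s); M=at_height("top",[c],.065)[0]
c,s,m=blob(im,g>130,(354,233),12)
print("warmer axis angle from plate-disc",np.linalg.norm((P-A)[:2]),ang(P-A))
ax=P-A;A2=P-ax/np.linalg.norm(ax[:2])*.16;print("axis from plate",A2)
print("marker",M,ang((M-A)),np.linalg.norm((M-A)[:2]))
for p in [(342.9,233.8),(345.5,233.8)]: print("ptr",ang(at_height("top",[p],.069)[0]-A))
for p in [(353,233),(361,233)]: print("bar",at_height("top",[p],.104)[0])
a,b=at_height("top",[(353,233.2),(361.5,233)],.104); print("bar dir",ang(a-b))
E
```

```text
knob [180.52542373 187.93220339] [177 184   8   9  59] [[0.63937655 0.22968532 0.081     ]]
plate [295.52804822 220.31525267] [ 270  195   52   52 2157]
[ 0.56591224 -0.05226156  0.068     ] [[ 0.56490576  0.00997437  0.068     ]
 [ 0.56694552 -0.1167333   0.068     ]]
skirt [359.96825397 234.02040816] [347 222  26  25 441] [[ 0.53502407 -0.20906067  0.069     ]]
disc [ 0.53385786 -0.21026878  0.061     ]
marker [347.64556962 212.4556962 ] [343 207  10  13  79]Traceback (most recent call last):
  File "<stdin>", line 9, in <module>
  File "meas.py", line 5, in blob
    i=1+np.argmax(s[1:,4]); return c[i],s[i],(l==i)
        ~~~~~~~~~^^^^^^^^^
    return _wrapfunc(a, 'argmax', axis=axis, out=out, **kwds)
    return bound(*args, **kwds)
ValueError: attempt to get argmax of an empty sequence
```

Run:
```python
from meas import *
im=cv2.imread("pics/top0.png").astype(int); g=im.mean(2)
A=np.array([.534,-.2100,.061])
M=at_height("top",[(347.65,212.46)],.065)[0]
print("marker",M,ang(M-A),np.linalg.norm((M-A)[:2]))
for p in [(342.9,233.8),(345.5,233.8)]: print("ptr",ang(at_height("top",[p],.069)[0]-A))
a,b=at_height("top",[(353,233.2),(361.5,233)],.104); print("bar dir",ang(a-b),a,b)
# depth cloud
_,d=manip.grab_frame("top"); k=manip.get_calibration("top");K=np.array(k["camera_matrix"]);Rm=np.array(k["R"]);t=np.array(k["t"])
v,u=np.mgrid[:400,:640]; n=cv2.undistortPoints(np.c_[u.ravel(),v.ravel()].astype(float).reshape(-1,1,2),K,dist(k)).reshape(-1,2)
X=((np.c_[n,np.ones(len(n))]*d.reshape(-1,1)-t)@Rm).reshape(400,640,3); np.save("X.npy",X)
def sel(c,r,z0,z1):
    m=(np.hypot(X[...,0]-c[0],X[...,1]-c[1])<r)&(X[...,2]>z0)&(X[...,2]<z1)&(d>0)
    p=X[m]; print(c,z0,len(p),p.mean(0).round(4),((p.min(0)+p.max(0))/2).round(4),np.ptp(p,axis=0).round(4)); return p
sel((.64,.23),.045,.072,.09); sel((.64,.23),.045,.047,.065)
p=sel((.534,-.21),.045,.094,.115)
w=np.linalg.svd(p[:,:2]-p[:,:2].mean(0))[2][0]; print("bar",ang(w))
```

```text
marker [ 0.58750681 -0.17933432  0.065     ] 29.8 0.06167140630199814
ptr 88.8
ptr 88.4
bar dir 92.2 [ 0.53456226 -0.18888814  0.104     ] [ 0.5353432  -0.20876616  0.104     ]
(0.64, 0.23) 0.072 83 [0.6395 0.2298 0.0805] [0.6405 0.2311 0.0787] [0.0226 0.0235 0.0134]
(0.64, 0.23) 0.047 355 [0.6395 0.2286 0.0554] [0.64   0.2309 0.0562] [0.0593 0.0591 0.0164]
(0.534, -0.21) 0.094 134 [ 0.5348 -0.2082  0.1037] [ 0.5353 -0.209   0.102 ] [0.014  0.0496 0.0129]
bar -91.3
```

Everything agrees with the given sizes: the bar measures 50×14 mm, the knob top is at 81 mm, and the plate-to-dial distance is 161 mm. I'll do the dial first.

```bash
cat >> h.py <<'E'
def down(deg):
    a=np.radians(deg); y=np.array([np.cos(a),np.sin(a),0]); z=np.array([0,0,-1.]); return np.column_stack([np.cross(y,z),y,z])
E
python3 - <<'E'
from h import *
C=[.535,-.209]
for o in (-1.3,178.7):
    q=[manip.inverse_kinematics(C+[.094],down(o+s)) for s in (0,-59)]
    print(o,[None if a is None else np.round(a,2) for a in q])
    if any(a is None for a in q): continue
    if 'best' not in dir() or max(abs(a[5]) for a in q)<best[0]: best=(max(abs(a[5]) for a in q),o)
o=best[1]; print(best)
manip.move_ptp(C+[.25],down(o)); manip.set_gripper(.7,25)
manip.move_l(C+[.094]); print(manip.current_force())
manip.set_gripper(0,25); print(manip.current_grip_width(),manip.current_grip_force(),manip.current_force())
for s in (-20,-40,-59): manip.move_ptp(C+[.094],down(o+s)); print(manip.current_force(),manip.current_ft_torque())
manip.set_gripper(.7); manip.move_l(C+[.25],max_speed=.25)
manip.move_ptp([.5,.1,.3],down(o-59))
im,_=manip.grab_frame("top"); cv2.imwrite("pics/top1.png",im[:,:,::-1])
cv2.imwrite("pics/c2.png",crop(im[:,:,::-1],325,197,75,75,7)); print(manip.current_time())
for y in(0,90,180,-90): print(y,manip.inverse_kinematics([.64,.23,.0785],down(y)),manip.inverse_kinematics([.566,-.052,.147],down(y)))
E
```

```text
-1.3 [array([-0.45,  0.6 ,  1.71, -0.  ,  0.84, -0.43]), array([-0.45,  0.6 ,  1.71, -0.  ,  0.84,  0.6 ])]
178.7 [array([-0.45,  0.6 ,  1.71, -0.  ,  0.84,  2.71]), array([-0.45,  0.6 ,  1.71, -0.  ,  0.84, -2.54])]
(np.float64(0.5989634157342132), -1.3)
[ 0.41919249 -0.35709898  0.39491469]
0.1577981629099468 28.7591090798378 [-4.13901288  0.90677076  4.69578827]
[-3.63494193  0.22544729  5.17546806] [-0.03150292  0.50676354 -0.04139113]
[-2.85953238 -0.39971468  5.18617298] [-0.02574347  0.48309009 -0.04944204]
[-3.2819369  -1.8655723   5.78463114] [-0.21738209  0.45432025 -0.02966976]
9.775
0 [ 2.76573828e-01  7.75443188e-01  1.39888895e+00 -4.44089210e-16
  9.67260518e-01  2.76573828e-01] [-1.73518077e-01  5.08095893e-01  1.69399386e+00 -4.44089210e-16
  9.39502899e-01 -1.73518077e-01]
90 [ 2.76573828e-01  7.75443188e-01  1.39888895e+00 -4.44089210e-16
  9.67260518e-01 -1.29422250e+00] [-1.73518077e-01  5.08095893e-01  1.69399386e+00 -4.44089210e-16
  9.39502899e-01 -1.74431440e+00]
180 [ 2.76573828e-01  7.75443188e-01  1.39888895e+00 -4.44089210e-16
  9.67260518e-01 -2.86501883e+00] None
-90 [ 2.76573828e-01  7.75443188e-01  1.39888895e+00 -4.44089210e-16
  9.67260518e-01  1.84737015e+00] [-1.73518077e-01  5.08095893e-01  1.69399386e+00 -4.44089210e-16
  9.39502899e-01  1.39727825e+00]
```

View pics/c2.png

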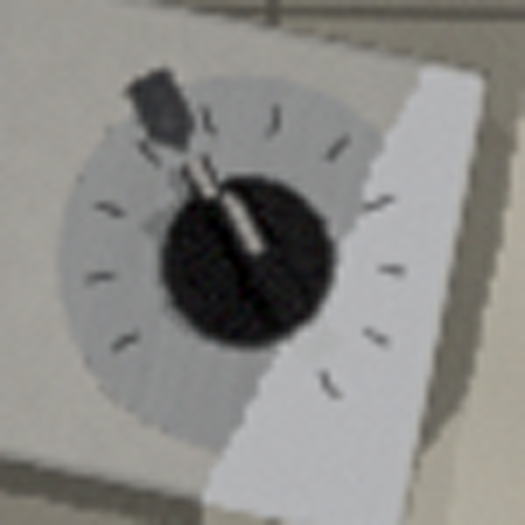

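The dial is aligned: the pointer at (192,160) in the crop points at the marker tip at (187,150), within about 2°. Now the pot, gripped by its knob.

Run:
```python
from h import *
P=[.640,.2305];T=[.566,-.0525];D=down(0)
manip.move_ptp(P+[.2],D); manip.move_l(P+[.079]); f0=manip.current_force()
manip.set_gripper(0,50); print(manip.current_grip_width(),manip.current_grip_force(),f0,manip.current_force())
manip.move_l(P+[.20]); print("lifted",manip.current_force(),manip.current_grip_width(),manip.current_grip_force())
manip.move_l(T+[.22],max_speed=.12)
im,_=manip.grab_frame("scene"); cv2.imwrite("pics/c3.png",crop(im[:,:,::-1],220,90,260,180,3))
z=.155; manip.move_l(T+[z],max_speed=.06); b=manip.current_force()[2]
while z>.143:
    z-=.001; manip.move_l(T+[z],max_speed=.02); f=manip.current_force()[2]
    if f-b>4: break
print("down z",z,b,f,manip.current_ee_pos(),manip.current_time())
```

```text
0.26251646167646886 48.99734097998589 [-0.27293975 -0.27448587  0.69562419] [-2.17170722  0.09274856  5.9911408 ]
lifted [ 0.65048179 -0.26242297 -1.35045734] 0.2590403635034759 49.03953597648069
down z 0.147 -2.070839242763008 7.520355489386833 [ 0.56608006 -0.05255945  0.14783361] 18.8583
```

View pics/c3.png

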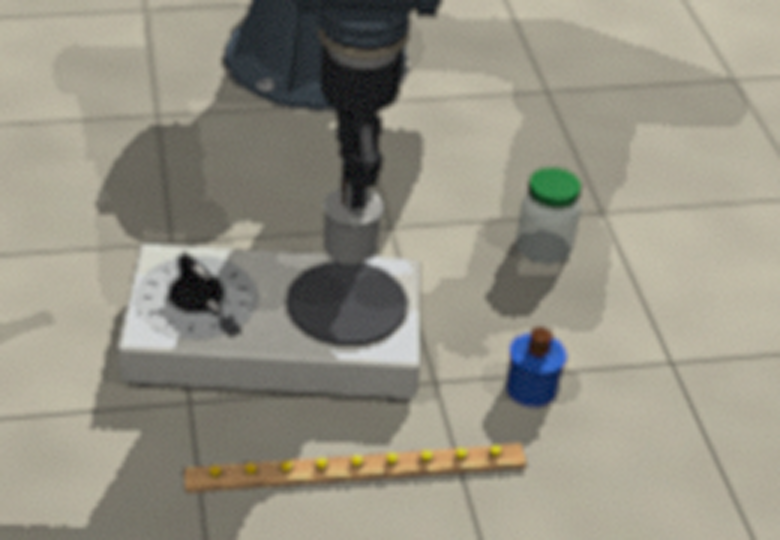

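The pot hung upright from the gripper above the plate, at (352,222) in the crop. It touched down at the expected height, so I'll release, retreat and check.

Run:
```python
from h import *
manip.set_gripper(.7); manip.dwell(.2); manip.move_l([.566,-.0525,.30]); manip.move_ptp([.35,.4,.35],down(0))
im,d=manip.grab_frame("top"); cv2.imwrite("pics/c4.png",crop(im[:,:,::-1],230,130,190,150,4))
for n in("pot","jar","sprayer","cell_bar"): print(n,[(np.round(r["at"],3),round(r["confidence"],2)) for r in manip.look_for("top",n)])
k=manip.get_calibration("top");K=np.array(k["camera_matrix"]);v,u=np.mgrid[:400,:640]
n=cv2.undistortPoints(np.c_[u.ravel(),v.ravel()].astype(float).reshape(-1,1,2),K,dist(k)).reshape(-1,2)
X=(np.c_[n,np.ones(len(n))]*d.reshape(-1,1)-np.array(k["t"]))@np.array(k["R"])
m=(np.hypot(X[:,0]-.566,X[:,1]+.0525)<.06)
for lo,hi in((.14,.16),(.115,.13)):
    p=X[m&(X[:,2]>lo)&(X[:,2]<hi)]; print(p.mean(0),(p.max(0)+p.min(0))/2,p[:,2].std())
print(manip.current_time())
```

```text
pot [(array([0.65 , 0.132, 0.054]), 0.82), (array([ 0.561, -0.056,  0.12 ]), 0.62)]
jar [(array([0.429, 0.198, 0.097]), 0.82)]
sprayer [(array([ 0.513, -0.48 ,  0.116]), 0.78), (array([0.427, 0.199, 0.096]), 0.66)]
cell_bar [(array([ 0.744, -0.072,  0.009]), 0.8)]
[ 0.56571584 -0.05265319  0.14915254] [ 0.56600455 -0.05216885  0.14746537] 0.001760684887708156
[ 0.56562797 -0.0527289   0.12342488] [ 0.5652834  -0.0522002   0.12328821] 0.0017026991942688625
22.7583
```

View pics/c4.png

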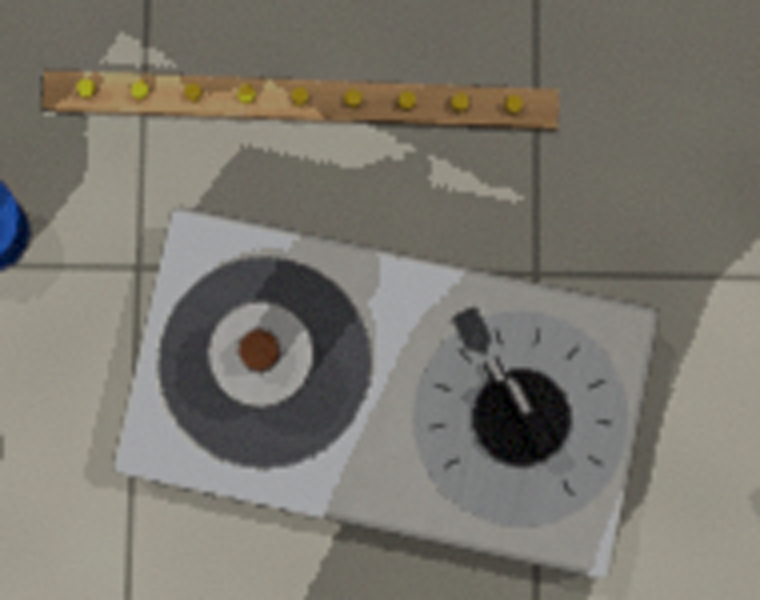

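The pot stands upright in the middle of the plate, with its knob at (259,350) in the crop. The pointer at (490,365) meets the marker tip, and the bystanders haven't moved.

```bash
python3 -c "
from bench import manip
print(manip.sign_off())"
```

```text
the job is handed in; nothing more can be done
None
```

The job is handed in at about 23 s: the steel pot stands upright at the centre of the plate, the dial points at the marker to within about 2°, the jar, sprayer and cell bar are where they were, and the gripper holds nothing; the verdict was not reported back.

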